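Bring the test bowl under the throwing gauge

ROBOT

A 6-joint arm with a two-finger parallel gripper is mounted at the origin on a cart in front of the work surface, level with it; the furniture and walls round the work are solid. World frame = base frame: x ahead of the robot, y to its left, z up, the work surface at z = 0. Lengths are in m, angles in rad, forces in N, time in s.
With the tool pointing down it reaches from about 0.325 to 0.775 m from the base axis. Payload 5.5 kg.
Tool frame: the origin (TCP) lies on the centre line of the jaws, within the pads' length; the fingertips stand env.finger_overhang ahead of it and the grasp point (between the pads) lies 6 mm ahead of it (env.finger_overhang is the distance from the TCP to the fingertips, in m); z points along the fingers, y is the direction in which the jaws open and shut (so a half turn about z gives the same grasp; the last joint's range is limited). The gripper opens to 85 mm and grips with 20 to 120 N. Pads are 22 mm wide; open, the fingers measure 114 mm over their backs; the gripper's body (76 mm by 85 mm) begins 54 mm behind the grasp point. The pads swing forward as they close: fully open they stand 13 mm farther back than shut.
Start: joints at [1.053, 0.091, 1.231, -0, 1.82, -0.057], TCP at [0.267, 0.537, 0.225] pointing down, gripper open.
Joint ranges: [-2.87, 2.87], [-0.86, 2.18], [0.17, 2.46], [-1.51, 4.65], [0.06, 2.69], [-2.65, 2.65]. Speed limits (rad/s): [2.57, 2.57, 3.01, 3.14, 3.14, 3.14].

INTERFACE

Orientations are given as a rotation vector (axis times angle).
In Python, from station import env, vision, job gives the robot as it stands.
- The arm moves only by the tool jog_arm, never from a script. Its argument "motion" is a list of rows, each an object with "slide": the shift along the tool's x, y, z in cm, a list of three; "roll": the turn about the tool's z in degrees. In form: [{"slide": [dx, dy, dz], "roll": roll}, ...]. A call has 1 to 10 rows; each row shifts and turns the commanded pose from where the row before left it, along the tool's axes as they then stand; what a row does not reach is not made up. A row lasts 1/10 s, in which the tool goes at most 50 mm and 8.59 degrees, less where a joint would pass 70% of its speed; a pose out of reach is approached as far as the arm can. A call is refused whole if a number of a shift passes 5 or a number of a turn 8.59, either way. A call with a gripper value outside its range is refused whole. "claw" is the finger opening in cm, from 0 to 8.54, set as the call begins (left out, the last holds). The fingers move at their own pace and stop on an object; the grip force is fixed at half the most. Time passes only in rows, so rows that do not move let the fingers close. It gives the time, the measured TCP pose, the force and the opening at its end, in the units of the state.
- env.sense(): the state, without advancing time (a new reading comes with each control period).
- vision.camera(name): name is "side" or "top"; returns (picture, depth): 384x512x3 uint8, red, green, blue; 384x512 float32, m along the optical axis (not along the pixel's ray), 0 where there is no reading.
- vision.calibration(name): a dict with "fx", "fy", "cx", "cy" (pixels), "dist" ([k1, k2, p1, p2, k3] as OpenCV has them; the pictures are not rectified), "camera_from_world" (4x4, takes a point from world to camera coordinates). Camera axes: x right, y down, z forward; pixel columns grow to the right and rows downward; lengths in m; the calibration is good to about 2 mm. A picture is of the moment at which its call begins. calibration takes no time and is no camera call.
- job.hand_in(): hands the job in, once; it reports no verdict.
The state is a dict: "time": time; "joints": joint angles; "qvel": joint speeds; "joint_efforts": joint torques, N m; "eef_pos": TCP position; "orientation": TCP orientation; "contact_force": force on the tool from outside, world axes, zero at the start; "torque": the same for the moment, N m; "gripper_width": opening from 0.0 (shut) to 1.0 (fully open).
Only numpy, scipy, OpenCV 4.12 (cv2) and the standard library are available. Lean on these libraries where they do the work, as an engineer would, in place of code of your own. Each camera call takes 0.05 s, during which the arm holds its last target. There are 200 camera calls.

TASK

Set up the decorating stand for banding the small test bowl: with a fingertip, push the wheel round by its spokes until the bowl stands on the side next to the gauge post, squarely on the line from the wheel's centre to the post. Then push the gauge's arm round all the way to its stop, so that its pointer hangs over the middle of the bowl. Touch nothing but the spokes and the gauge arm: do not touch the disc or the pieces on it, leave them standing on the wheel, and leave the other things on the table where they are.

Things in the scene. Friction and masses are not known exactly. Their poses are not given: they have to be found in the camera images.
- stand: fixed decorating stand: a banding wheel with a throwing gauge. Origin: on the wheel's axis at table level; z up. Dark iron foot 184 mm in diameter, with a flat strap 36 mm wide and 8 mm high along the stand's own +y to the gauge post. Place and yaw (up to about 0.3 rad either way) differ from start to start.
- wheel (a joint): turning angle q of the wheel on its vertical axis, rad, anticlockwise positive seen from above; turns freely both ways, friction of about 0.12 N m stops it when the push ends. Four equal steel spokes 90 degrees apart: they point to q, q+90, q+180, q+270 degrees from the stand's +x.
- spoke_end (a point): end of the spoke that points to q: 190 mm from the wheel's axis, 47.5 mm above the table. Each spoke is a level round rod 12 mm thick with a ball of 18 mm diameter at its end, free from the disc's rim (120 mm from the axis) outward; under the spokes are only the foot and strap.
- post_top (a point): top of the gauge post, on its axis, 167 mm above the table and 215 mm from the wheel's axis along the stand's own +y. The post is 16 mm thick, its foot 52 mm and the arm's pivot hub on it 26 mm in diameter.
- disc_centre (a point): centre of the top face of the wheel's aluminium disc, 240 mm in diameter, 14 mm thick, top face 55 mm above the table; it carries the bowl, the cup and the tile and turns with the spokes. Not to be touched: push the spokes.
- gauge (a joint): swing of the gauge arm about the post, rad, anticlockwise positive seen from above: 0 = arm along the stand's own -x; 1.571 = at its stop, arm pointing from the post at the wheel's axis. Starts at 0 to 0.4, stays where it is left (friction about 0.08 N m). The arm: level steel rod 10 mm thick, axis 150 mm above the table, passing above everything on the wheel.
- gauge_tip (a point): lower end of the pointer, 7 mm thick and tapering downward, that hangs from the end of the gauge arm: 150 mm from the post's axis, 120 mm above the table. Above it a brass collar of 18 mm diameter ends the arm, from 141 to 159 mm from the post's axis.
- gauge_home (a point): point on the top face of the wheel's disc (55 mm above the table), 65 mm from the wheel's axis towards the post, fixed to the stand: straight below the pointer when the arm is at its stop. The bowl's middle belongs here.
- test_bowl: the small open test bowl, glazed, wide and low: 93 mm across the rim, 34 mm high, loose on the wheel's disc, its middle 60 to 70 mm from the wheel's axis. Origin: centre of its underside; z up. It rides with the wheel when the wheel is turned gently, and starts about a quarter turn to one side or the other of the post.
- bisque_cup: unglazed cup, 68 mm in diameter, 56 mm high, loose on the wheel's disc (its top 111 mm above the table). Origin: centre of its underside; z up. Not to be touched.
- test_tile: flat glaze test tile, 30 x 52 x 7 mm, loose on the wheel's disc. Origin: centre of its underside; z up. Not to be touched.
- beaker: beaker, 72 mm in diameter, 78 mm high, loose on the thin plywood sheet (top 5 mm above the table) behind the stand to the left. Origin: centre of its underside. To be left alone.
- slip_cup: tapered cup, 71 mm in diameter, 84 mm high, loose on the thin plywood sheet (top 5 mm above the table) to the left of the stand. Origin: centre of its underside. To be left alone.
- wood_rib: flat kidney-shaped wooden rib, 52 x 108 x 5 mm, loose on the thin plywood sheet (top 5 mm above the table) at the near left. Origin: centre of its underside. To be left alone.
- pencil: pencil, 7 mm thick, 160 mm long, loose on the thin plywood sheet (top 5 mm above the table) to the left. Origin: middle of its underside. To be left alone.
- rubber_rib: flat oval rubber rib, 54 x 92 x 8 mm, loose on the thin plywood sheet (top 5 mm above the table) to the left. Origin: centre of its underside. To be left alone.

How it is judged:
On the way, in this order (a step that is already met when the one before it is completed fails the run):
1. the bowl has been brought round to the gauge post by turning the wheel, with the gauge arm still out of the way (horizontal distance between test_bowl and gauge_home below 0.018 m and value of joint gauge below 0.7 rad and velocity of joint wheel between -0.05 and 0.05 rad/s), for 0.2 s.
2. the gauge arm has been swung in to its stop (value of joint gauge above 1.5 rad), for 0.2 s.
At the end, for the whole second after the job is handed in: The bowl's middle is within 18 mm (horizontally) of the home point by the gauge post and within 22 mm of the pointer, the gauge arm is at its stop (over 1.50 rad), the wheel is still, the bowl, cup and tile stand upright on the disc, and the other listed things are within 20 mm of where they were (horizontal distance between test_bowl and gauge_home below 0.018 m and horizontal distance between gauge_tip and test_bowl below 0.022 m and value of joint gauge above 1.5 rad and velocity of joint wheel between -0.05 and 0.05 rad/s and angle between each of test_bowl, bisque_cup, test_tile's own z axis and vertical below 0.15 rad and z of test_bowl in the frame of stand between 0.05 and 0.062 m and horizontal distance between each of test_bowl, bisque_cup, test_tile and stand below 0.085 m and linear speed of each of test_bowl, bisque_cup, test_tile below 0.02 m/s and z of bisque_cup in the frame of stand between 0.05 and 0.062 m and z of test_tile in the frame of stand between 0.05 and 0.062 m and distance of each of beaker, slip_cup, wood_rib, pencil, rubber_rib from where it was at the start of the episode below 0.02 m); the robot touches nothing.
It fails at once if the robot touches the bowl, the cup or the tile (contact force between any of the fingers, the arm and test_bowl above 0.5 N or contact force between any of the fingers, the arm and bisque_cup above 0.5 N or contact force between any of the fingers, the arm and test_tile above 0.5 N).
It fails at once if the robot pushes the wheel's disc instead of its spokes (contact force between any of the fingers, the arm and wheel_c0 above 0.5 N).
It fails at once if the bowl, cup or tile is tipped, lifted or falls off the wheel ((angle between test_bowl's own z axis and vertical above 0.3 rad or z of test_bowl in the frame of stand above 0.07 m or z of test_bowl in the frame of stand below 0.045 m) or (angle between bisque_cup's own z axis and vertical above 0.3 rad or z of bisque_cup in the frame of stand above 0.07 m or z of bisque_cup in the frame of stand below 0.045 m) or (angle between test_tile's own z axis and vertical above 0.3 rad or z of test_tile in the frame of stand above 0.07 m or z of test_tile in the frame of stand below 0.045 m)).
It fails at once if a thing standing on the table is disturbed (distance of any of beaker, slip_cup, wood_rib, pencil, rubber_rib from where it was at the start of the episode above 0.02 m).
It also fails if it takes over 56 s, if anything falls off the work surface, if the arm or the gripper's body presses on something with over 40 N, if the wrist force passes 120 N, or if a joint passes its speed limit or range.

## Working session

There is one attempt and no reset: what is moved stays moved. The work goes in short steps, Python scripts to look and compute and a tool call to move; the robot and the scene stay as the last step left them, time stands still between calls to the robot, and variables do not carry over. Pictures are saved under pics/ and viewed, about 8 in all and at most 12, crops included, and the job is handed in when it is done.

Besides the shell and the picture viewer there is one more tool, called after "Call:" as name(argument=value, ...), one argument or row to a line, values as JSON. jog_arm: Moves the arm, as the interface text tells. Its arguments: {"type":"object","properties":{"motion":{"type":"array","items":{"type":"object","properties":{"slide":{"type":"array","items":{"type":"number"}},"roll":{"type":"number"}}}},"claw":{"type":"number"}},"required":["motion"]}

```bash
mkdir -p pics
cat > h.py <<'E'
import numpy as np, cv2
from station import env, vision, job
def snap(n,f):
    p,d=vision.camera(n); cv2.imwrite(f'pics/{f}.png',p[:,:,::-1]); np.save(f'pics/{f}.npy',d); return p,d
def w(n,u,v,z):
    "pixel -> world point on plane z"
    c=vision.calibration(n);K=np.array([[c['fx'],0,c['cx']],[0,c['fy'],c['cy']],[0,0,1]])
    x,y=cv2.undistortPoints(np.array([[[u,v]]],float),K,np.array(c['dist']))[0,0]
    T=np.linalg.inv(c['camera_from_world']);o=T[:3,3];r=T[:3,:3]@[x,y,1]
    return o+r*(z-o[2])/r[2]
def px(n,P):
    c=vision.calibration(n);K=np.array([[c['fx'],0,c['cx']],[0,c['fy'],c['cy']],[0,0,1]]);T=np.array(c['camera_from_world'])
    return cv2.projectPoints(np.array(P,float).reshape(-1,1,3),cv2.Rodrigues(T[:3,:3])[0],T[:3,3],K,np.array(c['dist']))[0][:,0]
E
python3 - <<'E'
from h import *
for n in('top','side'):
    p,d=snap(n,n+'0'); c=vision.calibration(n); print(n,c['fx'],np.linalg.inv(c['camera_from_world']).round(3))
a=cv2.imread('pics/top0.png');cv2.imwrite('pics/top0b.png',cv2.resize(a,(800,600),interpolation=2))
print(env.sense(),env.finger_overhang)
E
```

```text
top 456.21167261763856 [[-1.000e-03 -9.910e-01  1.300e-01  4.240e-01]
 [-1.000e+00  0.000e+00 -4.000e-03  2.260e-01]
 [ 4.000e-03 -1.300e-01 -9.910e-01  1.296e+00]
 [ 0.000e+00  0.000e+00  0.000e+00  1.000e+00]]
side 348.6966289152811 [[ 0.954 -0.137  0.266  0.349]
 [-0.298 -0.496  0.816 -0.48 ]
 [ 0.02  -0.858 -0.514  0.564]
 [ 0.     0.     0.     1.   ]]
{'time': 0.1, 'joints': array([ 1.05334527e+00,  9.18152113e-02,  1.23179189e+00, -1.16509683e-05,
        1.81980411e+00, -5.66692526e-02]), 'qvel': array([ 0.00010284, -0.00074535, -0.00260687,  0.00193581, -0.00076769,
        0.00072167]), 'joint_efforts': array([ 3.57770776e-03, -4.60216033e+01, -4.19219434e+01, -7.36829656e-05,
        1.06287579e-02,  2.38640681e-06]), 'eef_pos': array([0.26664353, 0.53719305, 0.22413008]), 'orientation': array([-7.17297161e-01, -3.05809005e+00,  2.74427988e-03]), 'contact_force': array([-0.67204758, -0.35494975, -0.69625419]), 'torque': array([-0.03433147,  0.04079384,  0.0020244 ]), 'gripper_width': 0.9957722975436132} 0.025
```

View pics/top0b.png

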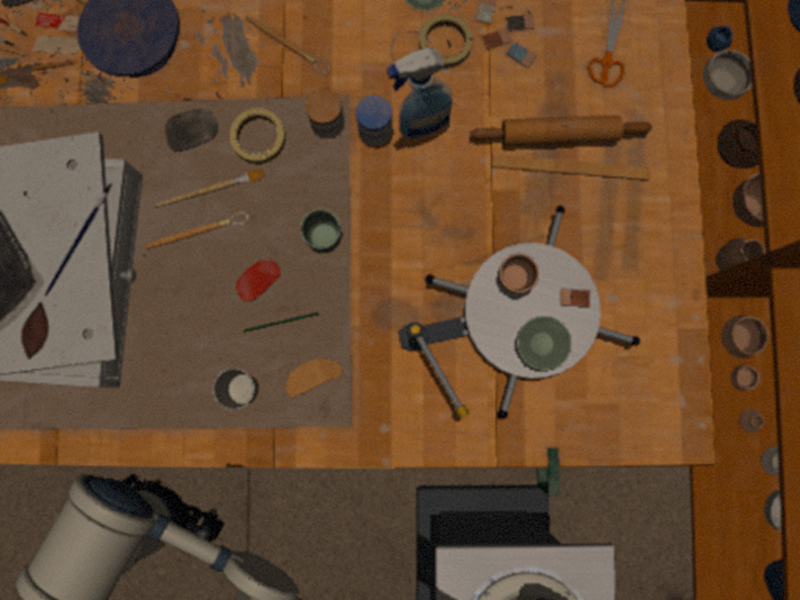

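View pics/side0.png

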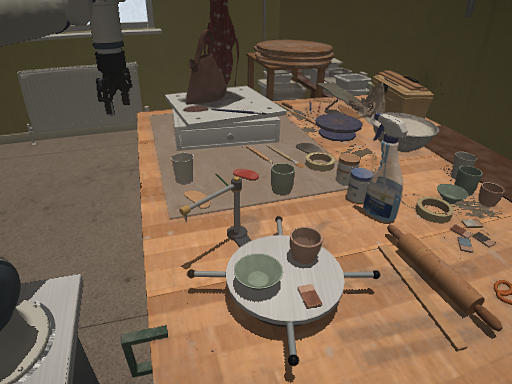

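The top view (800 px scale) shows the disc centre at about (533,310) and the post top at (414,330). The spoke balls are at (560,210), (430,280), (503,413) and (636,341), the bowl is at about (543,343) on the near side, and the gauge collar is at (460,412).

Run:
```python
from h import *
s=1.5625
f=lambda u,v,z:w('top',u/s,v/s,z)[:2]
b=[f(*p,.0475) for p in [(560,210),(430,280),(503,413),(636,341)]]
c=np.mean(b,0);print('centre',c)
for q in b: print(q.round(4),np.degrees(np.arctan2(*(q-c)[::-1])),np.hypot(*(q-c)))
P=f(414,330,.167);print('post',P,np.degrees(np.arctan2(*(P-c)[::-1])),np.hypot(*(P-c)))
T=f(460,412,.150);print('tip',T,np.hypot(*(T-P)),np.degrees(np.arctan2(*(T-P)[::-1])))
a=cv2.imread('pics/top0.png')[115:275,240:420];cv2.imwrite('pics/crop0.png',cv2.resize(a,None,fx=4,fy=4*0.93,interpolation=2) if 0 else cv2.resize(a,(675,600),interpolation=2))
```

```text
centre [ 0.56646468 -0.011952  ]
[ 0.7483 -0.0664] -16.664028396881083 0.18978814059394644
[0.6202 0.1696] 73.53026919827589 0.18936470744273634
[0.3864 0.044 ] 162.72800237101637 0.18856527643823515
[ 0.511  -0.1951] -106.84107298029073 0.19136537304008405
post [0.52100168 0.20091971] 102.05554122682571 0.21767234648348688
tip [0.3913353  0.12763355] 0.1489437235613242 -150.52529606717505
```

View pics/crop0.png

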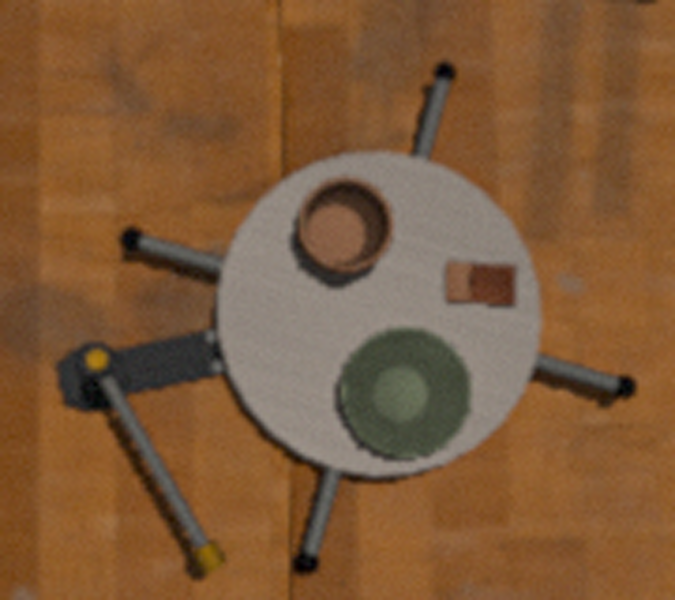

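Run:
```python
from h import *
c=np.array([.5655,-.012])
for P,z in (((405,393),.089),((405,395),.06)):
    B=w('top',240+P[0]/3.75,115+P[1]/3.75,z)[:2];print('bowl',B,np.degrees(np.arctan2(*(B-c)[::-1]))%360,np.hypot(*(B-c)))
for a in (379,540): pass
L=w('top',240+217/3.75,115+315/3.75,.055);R=w('top',240+541/3.75,115+315/3.75,.055)
U=w('top',240+379/3.75,115+150/3.75,.055);D=w('top',240+379/3.75,115+478/3.75,.055)
print('disc',(L+R)/2,(U+D)/2)
```

```text
bowl [ 0.50448791 -0.0215365 ] 188.88374085724018 0.06175289924065272
bowl [ 0.50496938 -0.02744015] 194.30985365479344 0.06246882554623418
disc [ 0.56395946 -0.0113491   0.055     ] [ 0.5661911  -0.01101476  0.055     ]
```

Call:
jog_arm(
  motion=[
    {"slide": [0,0,-1],"roll": 8.5},
    {"slide": [0,0,0],"roll": 8.5},
    {"slide": [0,0,0],"roll": 8.5},
    {"slide": [0,0,0],"roll": 8.5},
    {"slide": [0,0,0],"roll": 8.5},
    {"slide": [0,0,0],"roll": 8.5},
    {"slide": [0,0,0],"roll": 8.5},
    {"slide": [0,0,0],"roll": 4.1},
  ],
  claw=0,
)

```text
time: 0.9
eef_pos: [0.2667, 0.5373, 0.2345]
orientation: [2.227, 2.215, -0.002]
contact_force: [-0.4, -0.2, -0.7]
gripper_width: -0.001
```

Call:
jog_arm(
  motion=[
    {"slide": [-4.4,1.8,0]},
    {"slide": [-4.4,1.8,0]},
    {"slide": [-4.4,1.8,0]},
    {"slide": [-4.4,1.8,0]},
    {"slide": [-4.4,1.8,0]},
    {"slide": [-4.4,1.8,0]},
    {"slide": [-4.4,1.8,0]},
    {"slide": [-4.4,1.8,0]},
    {"slide": [-4.4,1.8,0]},
    {"slide": [-4.4,1.8,0]},
  ],
)

```text
$.motion[0]: bad value
```

Call:
jog_arm(
  motion=[
    {"slide": [-4.4,1.8,0]},
    {"slide": [-4.4,1.8,0]},
    {"slide": [-4.4,1.8,0]},
    {"slide": [-4.4,1.8,0]},
    {"slide": [-4.4,1.8,0]},
    {"slide": [-4.4,1.8,0]},
    {"slide": [0,0,0]},
  ],
)

```text
$.motion[0]: bad value
```

Rows apparently need "roll" as well.

Call:
jog_arm(
  motion=[
    {"slide": [-4.4,1.8,0],"roll": 0},
    {"slide": [-4.4,1.8,0],"roll": 0},
    {"slide": [-4.4,1.8,0],"roll": 0},
    {"slide": [-4.4,1.8,0],"roll": 0},
    {"slide": [-4.4,1.8,0],"roll": 0},
    {"slide": [-4.4,1.8,0],"roll": 0},
    {"slide": [-4.4,1.8,0],"roll": 0},
    {"slide": [-4.4,1.8,0],"roll": 0},
    {"slide": [-4.4,1.8,0],"roll": 0},
    {"slide": [-4.4,1.8,0],"roll": 0},
  ],
)

```text
time: 1.9
eef_pos: [0.447, 0.0955, 0.2349]
orientation: [-2.221, -2.221, -0.0]
contact_force: [0.5, 0.5, -0.4]
gripper_width: -0.002
```

Call:
jog_arm(
  motion=[
    {"slide": [-4.4,1.8,0],"roll": 0},
    {"slide": [-4.4,1.8,0],"roll": 0},
    {"slide": [-4.4,1.8,0],"roll": 0},
    {"slide": [-4.4,1.8,0],"roll": 0},
    {"slide": [-4.4,1.8,0],"roll": 0},
    {"slide": [-4.4,1.8,0],"roll": 0},
    {"slide": [0,0,0],"roll": 0},
  ],
)

```text
time: 2.6
eef_pos: [0.5551, -0.1716, 0.232]
orientation: [-2.226, -2.213, 0.005]
contact_force: [-1.0, 0.9, -0.8]
gripper_width: -0.001
```

Call:
jog_arm(
  motion=[
    {"slide": [-0.5,0,4],"roll": 0},
    {"slide": [0,0,4],"roll": 0},
    {"slide": [0,0,4],"roll": 0},
    {"slide": [0,0,4],"roll": 0},
    {"slide": [0,0,1],"roll": 0},
    {"slide": [0,0,0],"roll": 0},
  ],
)

```text
time: 3.2
eef_pos: [0.5535, -0.1707, 0.0633]
orientation: [-2.218, -2.219, 0.003]
contact_force: [0.3, 0.3, -0.3]
gripper_width: -0.003
```

Run:
```python
from h import *
print(env.sense()['eef_pos'])
p,d=snap('side','s1');cv2.imwrite('pics/s1c.png',cv2.resize(p[150:384,100:450,::-1],(800,535),interpolation=2))
# plan: finger centre at radius r, along push
c=np.array([.566,-.0115])
for a in range(-95,-185,-6):
    a_=np.radians(a);print(a,(c+.165*np.array([np.cos(a_),np.sin(a_)])).round(3))
```

```text
[ 0.55350041 -0.17069536  0.06328937]
-95 [ 0.552 -0.176]
-101 [ 0.535 -0.173]
-107 [ 0.518 -0.169]
-113 [ 0.502 -0.163]
-119 [ 0.486 -0.156]
-125 [ 0.471 -0.147]
-131 [ 0.458 -0.136]
-137 [ 0.445 -0.124]
-143 [ 0.434 -0.111]
-149 [ 0.425 -0.096]
-155 [ 0.416 -0.081]
-161 [ 0.41  -0.065]
-167 [ 0.405 -0.049]
-173 [ 0.402 -0.032]
-179 [ 0.401 -0.014]
```

View pics/s1c.png

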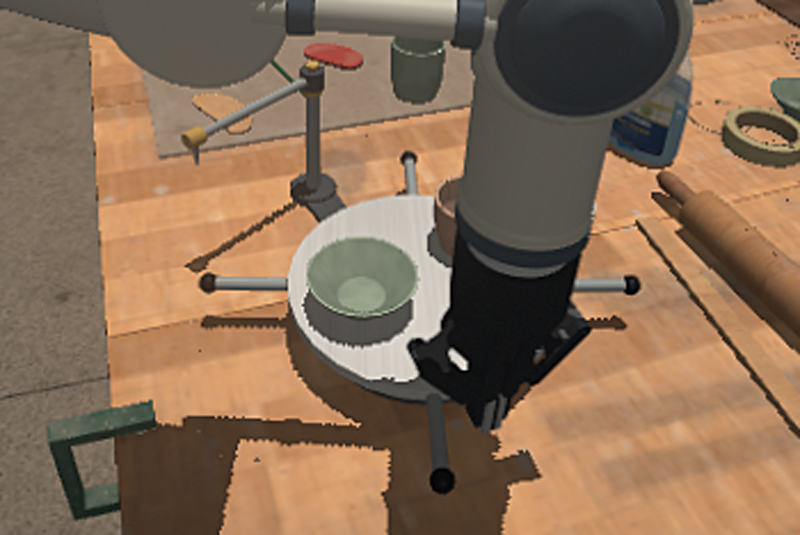

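Call:
jog_arm(
  motion=[
    {"slide": [-0.5,0,0],"roll": 4.5},
    {"slide": [0.02,-0.6,0],"roll": 2},
    {"slide": [0.02,-0.6,0],"roll": 2},
    {"slide": [0.03,-0.9,0],"roll": 3},
    {"slide": [0.04,-1.15,0],"roll": 4},
    {"slide": [0.04,-1.15,0],"roll": 4},
    {"slide": [0.04,-1.15,0],"roll": 4},
    {"slide": [0.04,-1.15,0],"roll": 4},
    {"slide": [0.04,-1.15,0],"roll": 4},
    {"slide": [0.04,-1.15,0],"roll": 4},
  ],
)

```text
time: 4.25
eef_pos: [0.4725, -0.1465, 0.0692]
orientation: [2.791, 1.432, 0.006]
contact_force: [0.6, 0.5, 0.7]
gripper_width: -0.002
```

Call:
jog_arm(
  motion=[
    {"slide": [0.04,-1.15,0.4],"roll": 4},
    {"slide": [0.04,-1.15,0.4],"roll": 4},
    {"slide": [0.04,-1.15,0.05],"roll": 4},
    {"slide": [0.04,-1.15,0.05],"roll": 4},
    {"slide": [0.04,-1.15,0.05],"roll": 4},
    {"slide": [0.04,-1.15,0.05],"roll": 4},
  ],
)

```text
time: 4.85
eef_pos: [0.4264, -0.0957, 0.0591]
orientation: [3.029, 0.821, 0.008]
contact_force: [-0.7, 0.9, 0.7]
gripper_width: -0.002
```

Run:
```python
from h import *
print(env.sense()['eef_pos'])
p,d=snap('top','t2');cv2.imwrite('pics/t2c.png',cv2.resize(p[115:275,240:420,::-1],(675,600),interpolation=2))
```

```text
[ 0.42637403 -0.09566756  0.05905688]
```

View pics/t2c.png

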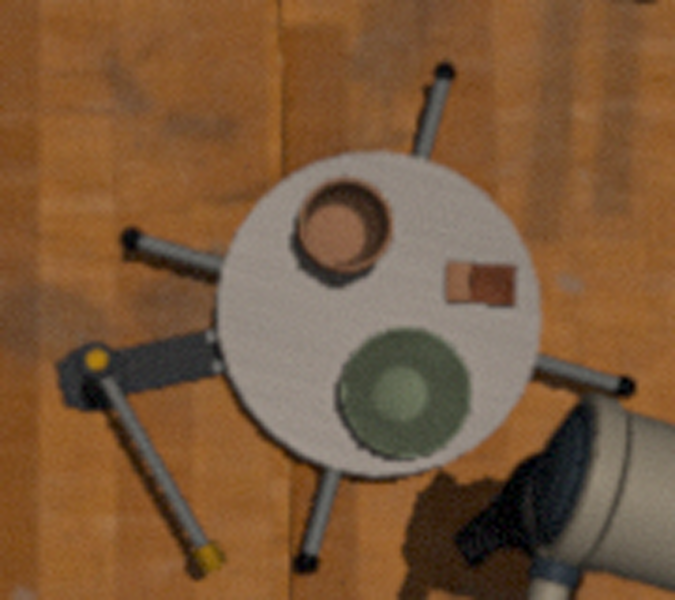

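The wheel has not turned: the balls are still at (620,385), (305,563), (130,238) and (443,70), so the finger passed over the spoke. I'll measure the real tip height from the side depth.

Run:
```python
from h import *
s=env.sense();e=s['eef_pos'];print(e,s['orientation'],s['contact_force'],s['gripper_width'])
p,d=snap('side','s2');c=vision.calibration('side');K=np.array([[c['fx'],0,c['cx']],[0,c['fy'],c['cy']],[0,0,1]])
v,u=np.nonzero(d>0);q=cv2.undistortPoints(np.c_[u,v].astype(float)[:,None],K,np.array(c['dist']))[:,0]
z=d[v,u];C=np.c_[q*z[:,None],z,np.ones(len(z))];W=(C@np.linalg.inv(c['camera_from_world']).T)[:,:3]
m=(np.hypot(W[:,0]-e[0],W[:,1]-e[1])<.07)&(W[:,2]>.012)&(W[:,2]<.16)
h=W[m]
for a in np.arange(.01,.16,.01):
    k=h[(h[:,2]>=a)&(h[:,2]<a+.01)]
    if len(k):print(round(a,3),len(k),(k.min(0)-e)[:2].round(3),(k.max(0)-e)[:2].round(3))
t=px('side',[e])[0];print(t)
x,y=t.astype(int);cv2.imwrite('pics/s2c.png',cv2.resize(p[max(0,y-100):y+60,x-100:x+100,::-1],(750,600),interpolation=2))
```

```text
[ 0.42572582 -0.0945039   0.05884389] [3.03134881 0.81727357 0.00748994] [ 1.8296778   0.4543205  -0.13516465] 0.00420145592075019
0.04 44 [ 0.04 -0.01] [0.068 0.023]
0.05 195 [ 0.03 -0.01] [0.07  0.057]
0.06 8 [-0.011 -0.01 ] [-0.002 -0.003]
0.07 48 [-0.014 -0.015] [0.012 0.008]
0.08 79 [-0.014 -0.015] [0.063 0.045]
0.09 51 [-0.013 -0.014] [0.06 0.04]
0.1 34 [-0.018 -0.016] [0.001 0.007]
0.11 140 [-0.03  -0.034] [0.017 0.027]
0.12 135 [-0.033 -0.042] [0.019 0.032]
0.13 160 [-0.037 -0.047] [0.016 0.039]
0.14 167 [-0.04  -0.056] [0.019 0.045]
0.15 292 [-0.042 -0.059] [0.041 0.048]
[225.19510488 320.16665297]
```

View pics/s2c.png

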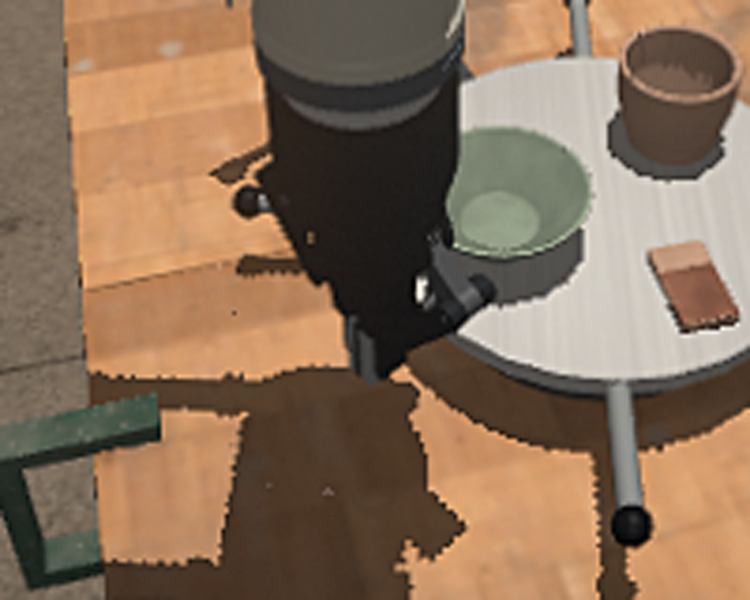

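Run:
```python
from h import *
e=env.sense()['eef_pos']
for dz in(0,.005,.025):print(dz,px('side',[e-[0,0,dz]])[0],px('top',[e-[0,0,dz]])[0])
for z in(.03,.04,.05,.06):print(z,w('side',224.5,321.6,z)[:2],w('top',365.3,261.1,z)[:2])
d=np.load('pics/s2.npy');p=cv2.imread('pics/s2.png')
for v in range(300,336,3):print(v,d[v,216:238:2].round(3))
```

```text
0 [225.55040251 320.50055246] [373.37802333 249.32045918]
0.005 [225.63283919 322.33652384] [372.90732338 249.32672095]
0.025 [225.95667085 329.50271491] [371.06116205 249.35117427]
0.03 [ 0.42813784 -0.07522451] [ 0.3939835  -0.07914672]
0.04 [ 0.42666212 -0.0828069 ] [ 0.39422041 -0.07673894]
0.05 [ 0.4251864 -0.0903893] [ 0.39445733 -0.07433117]
0.06 [ 0.42371067 -0.0979717 ] [ 0.39469424 -0.07192339]
300 [0.561 0.563 0.543 0.537 0.54  0.544 0.547 0.561 0.56  0.557 0.639]
303 [0.567 0.563 0.555 0.55  0.546 0.549 0.551 0.55  0.    0.547 0.523]
306 [0.584 0.568 0.56  0.556 0.551 0.554 0.552 0.537 0.533 0.529 0.523]
309 [0.586 0.571 0.567 0.559 0.555 0.561 0.544 0.54  0.537 0.531 0.528]
312 [0.681 0.575 0.571 0.    0.569 0.565 0.566 0.539 0.538 0.536 0.68 ]
315 [0.672 0.581 0.576 0.569 0.575 0.567 0.569 0.575 0.579 0.675 0.675]
318 [0.668 0.584 0.579 0.572 0.578 0.572 0.574 0.58  0.667 0.669 0.673]
321 [0.662 0.664 0.664 0.579 0.583 0.577 0.662 0.66  0.664 0.665 0.662]
324 [0.655 0.658 0.657 0.657 0.656 0.655 0.655 0.656 0.654 0.658 0.659]
327 [0.649 0.647 0.648 0.    0.648 0.649 0.649 0.65  0.651 0.65  0.651]
330 [0.642 0.642 0.645 0.643 0.645 0.644 0.645 0.644 0.642 0.644 0.646]
333 [0.637 0.638 0.638 0.639 0.64  0.638 0.637 0.638 0.638 0.639 0.64 ]
```

Call:
jog_arm(
  motion=[
    {"slide": [0,0,-2.5],"roll": 0},
    {"slide": [0.16,2.3,0],"roll": -8},
    {"slide": [0.16,2.3,0],"roll": -8},
    {"slide": [0.16,2.3,0],"roll": -8},
    {"slide": [0.16,2.3,0],"roll": -8},
    {"slide": [0.16,2.3,0],"roll": -8},
    {"slide": [0.16,2.3,0],"roll": -8},
    {"slide": [0.16,2.3,0],"roll": -8},
    {"slide": [0,0,2.5],"roll": 0},
    {"slide": [0,0,0],"roll": 0},
  ],
)

```text
time: 5.95
eef_pos: [0.5568, -0.1768, 0.0535]
orientation: [-2.285, -2.152, 0.002]
contact_force: [-0.4, -0.1, -0.1]
gripper_width: 0.001
```

```bash
cat > tip.py <<'E'
from h import *
s=env.sense();e=s['eef_pos'];print(s['time'],e,s['orientation'],s['contact_force'])
a=np.arctan2(e[1]+.0115,e[0]-.566);print('ang',np.degrees(a),'r',np.hypot(e[1]+.0115,e[0]-.566))
p,d=snap('side','s%d'%(s['time']*100));c=vision.calibration('side');K=np.array([[c['fx'],0,c['cx']],[0,c['fy'],c['cy']],[0,0,1]])
v,u=np.nonzero(d>0);q=cv2.undistortPoints(np.c_[u,v].astype(float)[:,None],K,np.array(c['dist']))[:,0]
z=d[v,u];C=np.c_[q*z[:,None],z,np.ones(len(z))];W=(C@np.linalg.inv(c['camera_from_world']).T)[:,:3]
r=np.hypot(W[:,0]-e[0],W[:,1]-e[1])
k=W[(r<.022)&(W[:,2]<.14)];print('tip zs',np.sort(k[k[:,2]>.01][:,2])[:12].round(3))
n=np.argsort(k[:,2]+(k[:,2]<.01))[:8];print((k[n]-e).round(3))
f=W[(r<.15)&(r>.07)&(abs(W[:,2])<.012)];print('floor',np.median(f[:,2]))
E
python3 tip.py
```

```text
5.95 [ 0.55683776 -0.17682038  0.05353617] [-2.2847206  -2.15248291  0.00229032] [-0.36865887 -0.14386117 -0.14291234]
ang -93.17215165921701 r 0.1655740791550932
tip zs [0.062 0.062 0.063 0.064 0.064 0.064 0.065 0.066 0.066 0.066 0.067 0.067]
[[-0.006 -0.007  0.008]
 [-0.006 -0.003  0.009]
 [-0.    -0.009  0.01 ]
 [-0.006 -0.006  0.01 ]
 [-0.006 -0.01   0.01 ]
 [ 0.005 -0.01   0.011]
 [-0.003 -0.01   0.011]
 [ 0.001 -0.01   0.012]]
floor 0.0005477336004975353
```

The side depth puts the tip about 8 mm above the reported TCP height, although the overhang should put it 25 mm below. I'll go by the camera and lower in steps, watching the force.

Call:
jog_arm(
  motion=[
    {"slide": [0,0,0.8],"roll": 0},
    {"slide": [0,0,0.8],"roll": 0},
    {"slide": [0,0,0],"roll": 0},
  ],
)

```text
time: 6.3
eef_pos: [0.5564, -0.1765, 0.0384]
orientation: [-2.287, -2.152, 0.001]
contact_force: [-0.3, -0.9, -0.0]
gripper_width: -0.001
```

```bash
python3 tip.py
```

```text
6.3 [ 0.55644653 -0.17649925  0.03838208] [-2.28735784e+00 -2.15190635e+00  8.86320916e-04] [-0.34185849 -0.88296247 -0.03678179]
ang -93.31373091350545 r 0.1652755949870752
tip zs [0.045 0.046 0.047 0.048 0.048 0.049 0.05  0.05  0.05  0.05  0.051 0.051]
[[-0.006 -0.005  0.007]
 [-0.006 -0.004  0.008]
 [-0.006 -0.008  0.008]
 [ 0.004 -0.01   0.01 ]
 [-0.002 -0.01   0.01 ]
 [-0.004 -0.01   0.01 ]
 [-0.    -0.01   0.011]
 [-0.007 -0.008  0.012]]
floor 0.0005402374446884517
```

Call:
jog_arm(
  motion=[
    {"slide": [0,0,0.9],"roll": 0},
    {"slide": [0.02,-0.6,0],"roll": 2},
    {"slide": [0.02,-0.6,0],"roll": 2},
    {"slide": [0.02,-0.6,0],"roll": 2},
    {"slide": [0.03,-0.9,0.05],"roll": 3},
    {"slide": [0.04,-1.15,0.05],"roll": 4},
    {"slide": [0.04,-1.15,0.05],"roll": 4},
    {"slide": [0.04,-1.15,0.05],"roll": 4},
    {"slide": [0.03,-0.9,0],"roll": 3},
    {"slide": [0.02,-0.6,0],"roll": 2},
  ],
)

```text
time: 7.35
eef_pos: [0.4842, -0.1546, 0.0282]
orientation: [2.715, 1.58, 0.001]
contact_force: [0.1, -1.2, 0.8]
gripper_width: 0.002
```

```bash
python3 tip.py
python3 - <<'E'
from h import *
p,d=snap('top','t3');cv2.imwrite('pics/t3c.png',cv2.resize(p[115:275,240:420,::-1],(675,600),interpolation=2))
E
```

```text
7.35 [ 0.48417569 -0.1546044   0.02822868] [2.71469800e+00 1.57955864e+00 8.29792001e-04] [ 0.12072292 -1.2036629   0.78238486]
ang -119.76008145618688 r 0.16484564930866097
tip zs [0.037 0.037 0.039 0.039 0.04  0.04  0.04  0.04  0.04  0.04  0.041 0.041]
[[-0.001 -0.01   0.009]
 [-0.009 -0.006  0.009]
 [-0.    -0.011  0.01 ]
 [ 0.001 -0.012  0.01 ]
 [-0.008 -0.008  0.011]
 [-0.006 -0.009  0.012]
 [-0.002 -0.01   0.012]
 [-0.003 -0.01   0.012]]
floor 0.0005608333904382756
```

View pics/t3c.png

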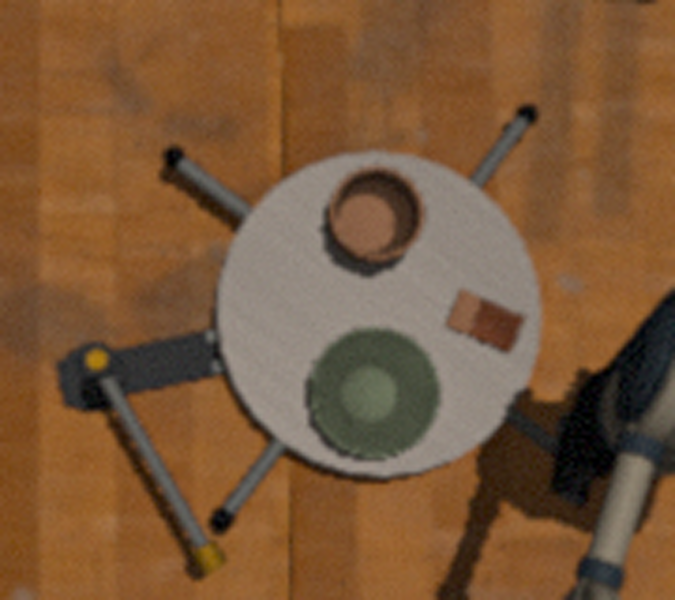

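The wheel is turning with the push. The balls are now at (528,113), (173,158) and (221,520), the bowl rim is centred at (374,393), and the cup and tile are riding along.

```bash
cat > ang.py <<'E'
from h import *
import sys
c=np.array([.566,-.0115]);P=w('top',240+97/3.75,115+359/3.75,.162)[:2]
A=lambda q:np.degrees(np.arctan2(*(q-c)[::-1]))%360
print('post',P,A(P))
f=lambda s,z:w('top',240+s[0]/3.75,115+s[1]/3.75,z)[:2]
def rep(balls,bowl):
    for b in balls:q=f(b,.0475);print('ball',A(q).round(1),np.hypot(*(q-c)).round(4))
    B=f(bowl,.089);print('bowl',B,A(B).round(1),np.hypot(*(B-c)).round(4))
    th=np.radians(A(P));h=c+.065*np.array([np.cos(th),np.sin(th)]);print('home',h,'dist',np.hypot(*(B-h)))
a=eval(sys.argv[1]);rep(*a)
E
python3 ang.py "[[(443,70),(130,238),(305,563),(626,385)],(405,393)]"; python3 ang.py "[[(528,113),(173,158),(221,520)],(374,393)]"
```

```text
post [0.52259704 0.19854529] 101.67506299283073
ball 343.6 0.1922
ball 72.9 0.1911
ball 162.5 0.1906
ball 253.8 0.191
bowl [ 0.50448791 -0.0215365 ] 189.3 0.0623
home [0.55284653 0.05215521] dist 0.08814207507634098
post [0.52259704 0.19854529] 101.67506299283073
ball 322.2 0.1918
ball 52.2 0.1901
ball 142.0 0.1912
bowl [0.5045446 0.0005774] 168.9 0.0626
home [0.55284653 0.05215521] dist 0.07066362193931731
```

Call:
jog_arm(
  motion=[
    {"slide": [0.02,-0.6,0],"roll": 2},
    {"slide": [0.03,-0.9,0],"roll": 3},
    {"slide": [0.04,-1.15,0],"roll": 4},
    {"slide": [0.04,-1.15,0],"roll": 4},
    {"slide": [0.04,-1.15,0],"roll": 4},
    {"slide": [0.04,-1.15,0],"roll": 4},
    {"slide": [0.04,-1.15,0],"roll": 4},
    {"slide": [0.04,-1.15,0],"roll": 4},
    {"slide": [0.03,-0.9,0],"roll": 3},
    {"slide": [0.02,-0.6,0],"roll": 2},
  ],
)

```text
time: 8.45
eef_pos: [0.4176, -0.0835, 0.0283]
orientation: [3.058, 0.719, 0.001]
contact_force: [0.1, -1.1, -0.8]
gripper_width: -0.003
```

```bash
python3 tip.py
```

```text
8.45 [ 0.41763761 -0.08349651  0.02828519] [3.05759158e+00 7.18983796e-01 1.10234231e-03] [ 0.08055865 -1.05593803 -0.80098114]
ang -154.11387500594932 r 0.1649087491991014
tip zs [0.036 0.039 0.039 0.039 0.04  0.04  0.04  0.04  0.041 0.041 0.042 0.042]
[[-0.003 -0.009  0.008]
 [-0.012  0.002  0.01 ]
 [-0.005 -0.011  0.011]
 [-0.01  -0.001  0.011]
 [-0.007 -0.009  0.011]
 [-0.003 -0.01   0.012]
 [-0.009 -0.004  0.012]
 [-0.008 -0.007  0.012]]
floor 0.0005782927903392743
```

Call:
jog_arm(
  motion=[
    {"slide": [0.02,-0.6,0],"roll": 2},
    {"slide": [0.03,-0.9,0],"roll": 3},
    {"slide": [0.04,-1.15,0],"roll": 4},
    {"slide": [0.04,-1.15,0],"roll": 4},
    {"slide": [0.04,-1.15,0],"roll": 4},
    {"slide": [0.04,-1.15,0],"roll": 4},
    {"slide": [0.03,-0.9,0],"roll": 3},
    {"slide": [0.02,-0.6,0],"roll": 2},
    {"slide": [0.01,-0.3,0],"roll": 1},
    {"slide": [0,0,0],"roll": 0},
  ],
)

```text
time: 9.5
eef_pos: [0.4005, -0.0072, 0.0282]
orientation: [-3.142, 0.011, -0.0]
contact_force: [-0.6, -0.1, 0.7]
gripper_width: -0.002
```

Run:
```python
from h import *
print(env.sense()['eef_pos'])
p,d=snap('top','t4');cv2.imwrite('pics/t4c.png',cv2.resize(p[115:275,240:420,::-1],(675,600),interpolation=2))
```

```text
[ 0.40045738 -0.00715991  0.02820044]
```

View pics/t4c.png

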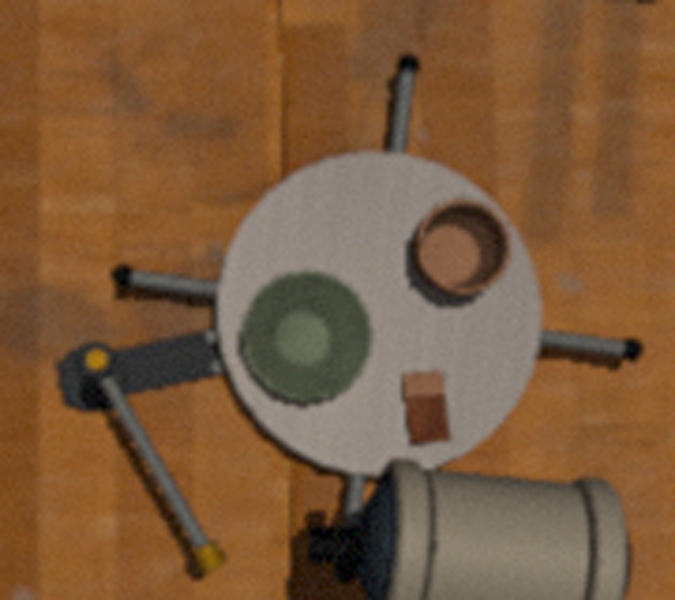

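The bowl rim is centred at about (306,338), nearly in line with the post at (97,359). The balls are at (408,62), (123,277) and (631,349).

```bash
python3 ang.py "[[(408,62),(123,277),(631,349)],(306,338)]"
```

```text
post [0.52259704 0.19854529] 101.67506299283073
ball 351.7 0.1925
ball 81.8 0.1899
ball 261.9 0.1901
bowl [0.54374819 0.0482394 ] 110.4 0.0637
home [0.55284653 0.05215521] dist 0.009905215557375063
```

Call:
jog_arm(
  motion=[
    {"slide": [0.01,-0.3,0],"roll": 1},
    {"slide": [0.02,-0.6,0],"roll": 2},
    {"slide": [0.02,-0.6,0],"roll": 2},
    {"slide": [0.02,-0.6,0],"roll": 2},
    {"slide": [0.01,-0.3,0],"roll": 1},
    {"slide": [0.01,-0.2,0],"roll": 0},
    {"slide": [0,0,0],"roll": 0},
    {"slide": [0,0.5,0],"roll": 0},
    {"slide": [0,1.0,0],"roll": 0},
    {"slide": [-0.5,1.0,0],"roll": 0},
  ],
)

```text
time: 10.55
eef_pos: [0.3942, -0.0064, 0.0282]
orientation: [3.133, -0.233, -0.0]
contact_force: [0.1, -0.1, 0.4]
gripper_width: -0.0
```

Run:
```python
from h import *
print(env.sense()['eef_pos'],env.sense()['orientation'])
p,d=snap('top','t5');cv2.imwrite('pics/t5c.png',cv2.resize(p[115:275,240:420,::-1],(675,600),interpolation=2))
```

```text
[ 0.39416333 -0.00639362  0.02817111] [ 3.13272474e+00 -2.32625865e-01 -1.95676015e-04]
```

View pics/t5c.png

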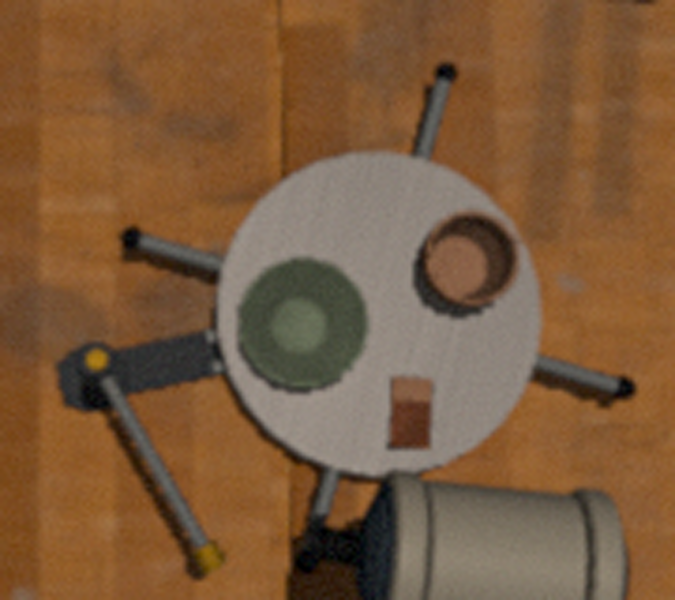

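```bash
python3 ang.py "[[(445,71),(130,238),(625,387)],(303,324)]"
```

```text
post [0.52259704 0.19854529] 101.67506299283073
ball 343.1 0.1919
ball 72.9 0.1911
ball 253.3 0.1906
bowl [0.55375032 0.05019322] 101.2 0.0629
home [0.55284653 0.05215521] dist 0.002160150837310696
```

Call:
jog_arm(
  motion=[
    {"slide": [0,0,-4],"roll": 0},
    {"slide": [0,0,-4],"roll": -7},
    {"slide": [0,0,-4],"roll": -7},
    {"slide": [0,0,-4],"roll": -5.7},
    {"slide": [0,0,-4],"roll": 0},
    {"slide": [0,0,0],"roll": 0},
  ],
)

```text
time: 11.2
eef_pos: [0.3957, -0.0061, 0.2346]
orientation: [3.125, 0.305, 0.016]
contact_force: [-0.5, 0.4, 0.3]
gripper_width: -0.002
```

The bowl is about 2 mm from home. Next is the gauge arm.

Call:
jog_arm(
  motion=[
    {"slide": [1.0,-4.4,0],"roll": 0},
    {"slide": [1.0,-4.4,0],"roll": 0},
    {"slide": [1.0,-4.4,0],"roll": 0},
    {"slide": [0.9,-4.4,0],"roll": 0},
    {"slide": [0,0,0],"roll": 0},
    {"slide": [0,0,3],"roll": 0},
    {"slide": [0,0,0],"roll": 0},
  ],
)

```text
time: 11.9
eef_pos: [0.3968, 0.1739, 0.1939]
orientation: [3.125, 0.306, -0.011]
contact_force: [-0.7, -0.1, -0.5]
gripper_width: 0.001
```

```bash
sed -i 's/W\[:,2\]<.14)/W[:,2]<.25)/; s/>.01\]/>.08]/; s/<.01))/<.08))/' tip.py; python3 tip.py
python3 - <<'E'
from h import *
e=env.sense()['eef_pos'];P=np.array([.5224,.1995]);q=e[:2]-P
print('about post',np.degrees(np.arctan2(q[1],q[0]))%360,np.hypot(*q))
p,d=snap('side','g1');cv2.imwrite('pics/g1c.png',cv2.resize(p[130:330,130:400,::-1],(800,593),interpolation=2))
E
```

```text
11.9 [0.3967941  0.17385518 0.19390116] [ 3.12461672  0.30640863 -0.01078267] [-0.71282291 -0.1330008  -0.46967634]
ang 132.39213641662835 r 0.2509724671597218
tip zs [0.199 0.201 0.201 0.201 0.201 0.201 0.201 0.202 0.202 0.202 0.203 0.203]
[[-0.001 -0.005  0.006]
 [ 0.008 -0.005  0.007]
 [-0.005 -0.007  0.007]
 [ 0.004 -0.005  0.007]
 [ 0.002 -0.005  0.007]
 [ 0.006 -0.006  0.007]
 [-0.003 -0.008  0.007]
 [-0.007 -0.007  0.008]]
floor 0.00043833268360582434
about post 191.62169411272964 0.12768629221545824
```

View pics/g1c.png

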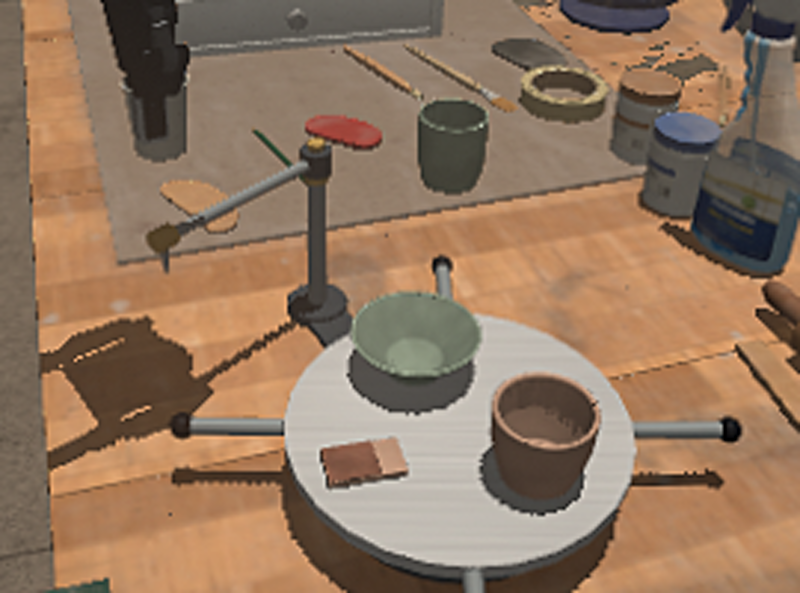

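The finger is left of the arm with its tip at z 0.20. The bowl is at (415,335) with the cup and tile upright. I'll lower to rod height and check the height before pushing.

Call:
jog_arm(
  motion=[
    {"slide": [0.5,0,3],"roll": 0},
    {"slide": [0,0,3],"roll": 0},
    {"slide": [0,0,0.3],"roll": 0},
    {"slide": [0,0,0],"roll": 0},
  ],
)

```text
time: 12.4
eef_pos: [0.4034, 0.1752, 0.136]
orientation: [3.127, 0.305, -0.0]
contact_force: [0.4, 0.8, 0.3]
gripper_width: -0.001
```

```bash
python3 tip.py
```

```text
12.4 [0.40341444 0.17518204 0.13600537] [ 3.12670349e+00  3.04722028e-01 -1.37567135e-04] [0.35358516 0.7787517  0.30938199]
ang 131.05333502539395 r 0.2475565615784034
tip zs [0.142 0.142 0.143 0.143 0.143 0.144 0.144 0.144 0.145 0.145 0.146 0.146]
[[ 0.003 -0.006  0.006]
 [ 0.001 -0.006  0.006]
 [ 0.008 -0.004  0.007]
 [-0.001 -0.006  0.007]
 [-0.006 -0.009  0.007]
 [-0.004 -0.007  0.008]
 [ 0.003 -0.005  0.008]
 [-0.008 -0.006  0.008]]
floor 0.0004434088247928236
```

Call:
jog_arm(
  motion=[
    {"slide": [0,0,0.8],"roll": 0},
    {"slide": [0.02,0.63,0],"roll": -3},
    {"slide": [0.02,0.63,0],"roll": -3},
    {"slide": [0.05,1.06,0],"roll": -5},
    {"slide": [0.05,1.06,0],"roll": -5},
    {"slide": [0.05,1.06,0],"roll": -5},
    {"slide": [0.05,1.06,0],"roll": -5},
    {"slide": [0.05,1.06,0],"roll": -5},
    {"slide": [0.05,1.06,0],"roll": -5},
    {"slide": [0.02,0.4,0],"roll": -2},
  ],
)

```text
time: 13.45
eef_pos: [0.4441, 0.1073, 0.1283]
orientation: [2.854, 1.311, 0.003]
contact_force: [-0.7, 0.2, 0.1]
gripper_width: -0.003
```

```bash
cat > gp.py <<'E'
from h import *
s=env.sense();e=s['eef_pos'];P=np.array([.5224,.1995]);q=e[:2]-P
print('about post',np.degrees(np.arctan2(q[1],q[0]))%360,np.hypot(*q),e,s['contact_force'])
E
python3 tip.py; python3 gp.py;  python3 - <<'E'
from h import *
p,d=snap('side','g2');cv2.imwrite('pics/g2c.png',cv2.resize(p[130:330,130:400,::-1],(800,593),interpolation=2))
E
```

```text
13.45 [0.4441407  0.10727414 0.12833662] [2.85446283e+00 1.31059705e+00 2.50269371e-03] [-0.68771189  0.21922427  0.14394703]
ang 135.73454825270164 r 0.17016751708871092
tip zs [0.136 0.138 0.138 0.138 0.138 0.139 0.139 0.14  0.141 0.141 0.142 0.142]
[[-0.007 -0.007  0.007]
 [-0.009 -0.006  0.01 ]
 [-0.005 -0.01   0.01 ]
 [-0.005 -0.007  0.01 ]
 [-0.011 -0.006  0.01 ]
 [-0.01  -0.004  0.011]
 [-0.007 -0.008  0.011]
 [-0.012 -0.004  0.012]]
floor 0.0004906704490194591
about post 229.77033385901663 0.12093092796755954 [0.44429639 0.10717386 0.12825824] [-1.39838986 -0.11135314  0.50984393]
```

View pics/g2c.png

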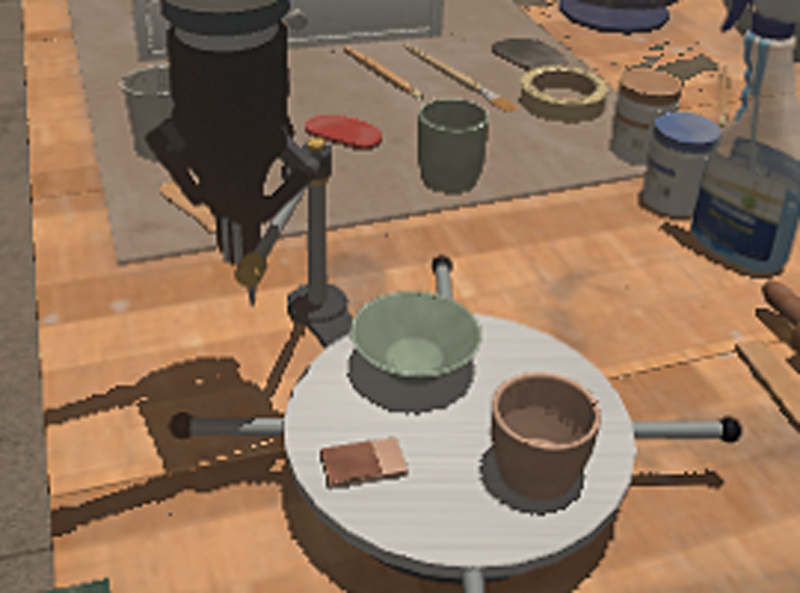

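The arm is swinging round with the finger; its collar is now at (250,270).

Call:
jog_arm(
  motion=[
    {"slide": [0.02,0.63,0],"roll": -3},
    {"slide": [0.05,1.06,0],"roll": -5},
    {"slide": [0.05,1.06,0],"roll": -5},
    {"slide": [0.05,1.06,0],"roll": -5},
    {"slide": [0.05,1.06,0],"roll": -5},
    {"slide": [0.05,1.06,0],"roll": -5},
    {"slide": [0.05,1.06,0],"roll": -5},
    {"slide": [0.02,0.63,0],"roll": -3},
    {"slide": [0.01,0.3,0],"roll": -1},
    {"slide": [0,0,0],"roll": 0},
  ],
)

```text
time: 14.55
eef_pos: [0.5158, 0.0791, 0.1276]
orientation: [2.295, 2.145, 0.001]
contact_force: [0.1, 0.1, 0.6]
gripper_width: 0.003
```

```bash
python3 tip.py|head -3; python3 gp.py
```

```text
14.55 [0.51584378 0.07907184 0.12755614] [2.29487880e+00 2.14504155e+00 8.71896029e-04] [0.14327097 0.07594555 0.63459343]
ang 118.97649251559717 r 0.10353214137894579
tip zs [0.08  0.08  0.081 0.081 0.081 0.081 0.081 0.081 0.081 0.082 0.082 0.082]
about post 266.7884729475516 0.1205871494170487 [0.51564442 0.07910223 0.12747813] [-0.62643604  0.26339629 -0.05484014]
```

Now small steps toward the stop, watching the force.

Call:
jog_arm(
  motion=[
    {"slide": [0.01,0.3,0],"roll": -1.4},
    {"slide": [0.01,0.3,0],"roll": -1.4},
    {"slide": [0.01,0.3,0],"roll": -1.4},
    {"slide": [0,0,0],"roll": 0},
  ],
)

```text
time: 15.0
eef_pos: [0.5249, 0.0788, 0.1272]
orientation: [2.213, 2.23, 0.0]
contact_force: [-0.5, -0.4, -0.0]
gripper_width: -0.004
```

```bash
python3 gp.py
```

```text
about post 271.17871341326736 0.12070985186949372 [0.52488312 0.07881569 0.1271638 ] [-0.48193713 -0.37553315 -0.00567497]
```

Call:
jog_arm(
  motion=[
    {"slide": [0,0.15,0],"roll": 0},
    {"slide": [0,0.15,0],"roll": 0},
    {"slide": [0,0,0],"roll": 0},
  ],
)

```text
time: 15.3
eef_pos: [0.5277, 0.0788, 0.1271]
orientation: [-2.214, -2.229, 0.0]
contact_force: [0.4, 0.2, 0.4]
gripper_width: 0.001
```

Call:
jog_arm(
  motion=[
    {"slide": [0,0.15,0],"roll": 0},
    {"slide": [0,0.15,0],"roll": 0},
    {"slide": [0,0,0],"roll": 0},
  ],
)

```text
time: 15.6
eef_pos: [0.5299, 0.0789, 0.127]
orientation: [-2.212, -2.228, 0.002]
contact_force: [-4.1, 0.1, 0.5]
gripper_width: -0.001
```

Call:
jog_arm(
  motion=[
    {"slide": [0,0.15,0],"roll": 0},
    {"slide": [0,0.1,0],"roll": 0},
    {"slide": [0,0,0],"roll": 0},
  ],
)

```text
time: 15.9
eef_pos: [0.5305, 0.079, 0.1269]
orientation: [-2.21, -2.226, 0.007]
contact_force: [-13.6, 0.3, 4.4]
gripper_width: -0.001
```

The stop is reached: the reaction rose to about 14 N with no further travel. I'll back off gently, then go up.

Call:
jog_arm(
  motion=[
    {"slide": [0,-0.3,0],"roll": 0},
    {"slide": [0,-0.8,0],"roll": 0},
    {"slide": [0,-1.5,0],"roll": 0},
    {"slide": [0,0,-3],"roll": 0},
    {"slide": [0,0,-4],"roll": 0},
    {"slide": [0,-4,-3],"roll": 0},
    {"slide": [0,-4.5,0],"roll": 0},
    {"slide": [4.5,0,0],"roll": 0},
    {"slide": [4.5,0,0],"roll": 0},
    {"slide": [4.5,0,0],"roll": 0},
  ],
)

```text
time: 16.9
eef_pos: [0.4209, 0.2142, 0.2282]
orientation: [2.214, 2.226, 0.005]
contact_force: [0.8, -0.0, 0.1]
gripper_width: -0.0
```

Call:
jog_arm(
  motion=[
    {"slide": [-4.5,0,0],"roll": 0},
    {"slide": [-4.5,0,0],"roll": 0},
    {"slide": [-4.5,0,0],"roll": 0},
    {"slide": [-4.5,0,0],"roll": 0},
    {"slide": [-4.5,0,0],"roll": 0},
    {"slide": [-4.5,0,0],"roll": 0},
    {"slide": [-4.5,0,0],"roll": 0},
    {"slide": [-4.5,0,0],"roll": 0},
    {"slide": [-4.5,0,0],"roll": 0},
    {"slide": [0,0,0],"roll": 0},
  ],
)

```text
time: 17.9
eef_pos: [0.4231, -0.1967, 0.2265]
orientation: [2.22, 2.221, -0.003]
contact_force: [-1.5, 0.1, -0.2]
gripper_width: -0.0
```

Run:
```python
from h import *
s=env.sense();print(s['time'],s['eef_pos'],s['contact_force'])
p,d=snap('top','t9');cv2.imwrite('pics/t9c.png',cv2.resize(p[115:275,240:420,::-1],(675,600),interpolation=2))
```

```text
17.9 [ 0.42312093 -0.19666742  0.22654074] [-1.50969046  0.13485634 -0.24228736]
```

View pics/t9c.png

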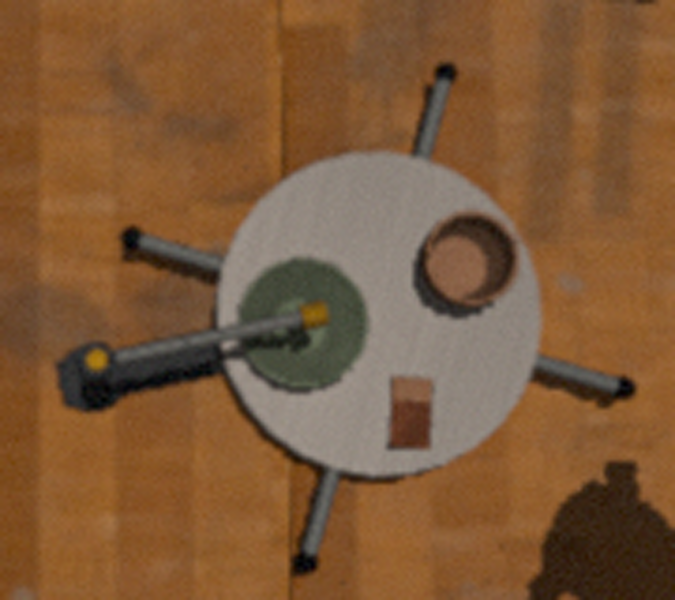

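```bash
python3 ang.py "[[(445,71),(130,238),(625,387),(305,563)],(303,323)]"
python3 - <<'E'
from h import *
f=lambda s,z:w('top',240+s[0]/3.75,115+s[1]/3.75,z)[:2]
T=f((315,314),.155);P=f((97,359),.165);B=f((303,323),.089);q=T-P
print('tip',T,'arm',np.hypot(*q),np.degrees(np.arctan2(q[1],q[0]))%360,'bowl-tip',np.hypot(*(T-B)))
a,b=cv2.imread('pics/top0.png').astype(int),cv2.imread('pics/t9.png').astype(int)
print('changed px in left sheet',(abs(a-b).max(2)[50:280,80:230]>60).sum())
E
```

```text
post [0.52259704 0.19854529] 101.67506299283073
ball 343.1 0.1919
ball 72.9 0.1911
ball 253.3 0.1906
ball 162.5 0.1906
bowl [0.55446536 0.0501799 ] 100.6 0.0627
home [0.55284653 0.05215521] dist 0.002553909828128487
tip [0.55341228 0.05155853] arm 0.1503062109855372 281.9320800015468 bowl-tip 0.0017348116259623457
changed px in left sheet 0
```

```bash
python3 -c "
from station import job
print(job.hand_in())"
```

```text
the job is handed in; nothing more can be done
None
```

I pushed the wheel round by one spoke, about 90° clockwise, until the bowl stood by the gauge post. I then swung the gauge arm to its stop with the closed fingertip and handed the job in at about 18 s. No verdict was reported.

**Last checks (top camera):**
- **Bowl:** about 2.5 mm from the home point and about 1.7 mm from the pointer.
- **Gauge arm:** at 281.9°, against 281.7° expected for the stop. I felt the stop as a rise to about 14 N.
- **Pieces on the wheel:** the bowl, cup and tile stand upright on the disc.
- **Other things:** no pixel in the part of the picture covering the beaker, cup, ribs and pencil changed noticeably from the start.
- **Robot:** clear of everything.

**What disagreed:**
- **Fingertip height:** the side camera showed the tip about 8 mm above the reported TCP height, where the stated overhang puts it 25 mm below. I worked from the camera.
- **First push:** because of that, the first push passed over the spoke without moving the wheel. I lowered the finger and repeated it.
- **Picture count:** I viewed 12 pictures, the limit, against the 8 planned.

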